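# Sort marker, sample tube and upside-down glue stick into their bins

### The arm

A 6-joint arm with a two-finger parallel gripper is mounted at the origin on the work surface; the furniture and walls round the work are solid. World frame = base frame: x ahead of the robot, y to its left, z up, the work surface at z = 0. Lengths are in mm, angles in rad, forces in N, time in s.
With the tool pointing down it reaches from about 350 to 1000 mm from the base axis. Payload 7.1 kg.
Tool frame: the origin (TCP) lies midway between the tips of the shut fingers; the grasp point (between the pads) lies env.tcp_to_grasp behind it (env.tcp_to_grasp is the distance from the TCP to the grasp point, in mm); z points along the fingers, y is the line along which they close (so a half turn about z gives the same grasp; the last joint's range is limited). The gripper opens to 85 mm and grips with 20 to 120 N. Pads are 22 mm wide; open, the fingers measure 114 mm over their backs; the gripper's body (76 mm by 85 mm) begins 54 mm behind the grasp point. The pads swing forward as they close: fully open they stand 13 mm farther back than shut.
Start: joints at [-1.211, 0.423, 1.63, -0, 1.089, -0.019], TCP at [231.145, -580.669, 196.319] pointing down, gripper open.
Joint ranges: [-3, 3], [-0.9, 2.11], [0.09, 2.58], [-1.31, 4.45], [0.11, 2.69], [-2.54, 2.54]. Speed limits (rad/s): [2.39, 2.39, 3.01, 3.14, 3.14, 3.14].

### API

Orientations are given as a 3x3 rotation matrix whose columns are the frame's x, y, z axes.
In Python, from plant import env, solver, optics, workorder gives the robot as it stands. The module is installed in compiled form; this text tells all that it offers. Calls block until the motion is done:
- env.goto(position, orientation): joint-space move of the TCP to a pose.
- env.movel(position, attitude=None, v=150, threshold=None): straight line of the TCP; attitude=None keeps the orientation; v is the mean speed in mm/s. With threshold (N) it stops when the force on the tool has changed by that much, and returns True; else False.
- env.move_joints(angles): joint-space move.
- env.release() and env.gripper_close(strength=None): open the fingers fully, or close them until they stop; strength is the grip in N (None keeps the last).
- env.sleep(seconds).
- solver.solve_ik(position, orientation): joint angles nearest the present ones, or None.
- optics.snapshot(name): name is "scene" or "top" or "wrist"; returns a dict with "image" (480x640x3 uint8, red, green, blue), "camera_matrix" (3x3 intrinsics, pixels), "distortion" ([k1, k2, p1, p2, k3] as OpenCV has them; the pictures are not rectified), "view" (4x4, takes a point from world to camera coordinates). Camera axes: x right, y down, z forward; pixel columns grow to the right and rows downward; lengths in mm; the calibration is good to about 2 mm. A picture is of the moment at which its call begins. There is no depth.
A pose or a line that the arm cannot do raises env.MotionError and nothing moves.
- workorder.sign_off(): hands the job in; it is judged then, once.
Readings, each from a call of its own:
- env.current_time_s(): time.
- env.current_joint_positions(): joint angles.
- env.current_qvel(): joint speeds.
- env.current_effort(): joint torques, N m.
- env.current_position(): TCP position.
- env.current_tcp_rot(): TCP orientation.
- env.current_force(): force on the tool from outside, world axes, zero at the start.
- env.current_torque(): the same for the moment, N m.
- env.current_finger_gap(): finger opening in mm.
- env.current_grasp_force(): force on a finger pad.
Only numpy, scipy, OpenCV 4.12 (cv2) and the standard library are available. Lean on these libraries where they do the work, as an engineer would, in place of code of your own. Each camera call takes 0.05 s, during which the arm holds its last target. There are 200 camera calls.

### The job

Sort the three stray things into the bins that hold their kind: the marker lying in the blue bin with the pen, the blue-capped sample tube lying in the green bin with the other tube, and the glue stick, which stands upside down on its white cap, into the grey bin, standing cap up like the one already there. To turn the glue stick over, lay it down on its side, let it go and take it again from its other end. Leave what is in the bins there, with the other glue stick standing.

Things in the scene. Friction and masses are not known exactly. Their poses are not given: they have to be found in the camera images.
- blue_bin: Blue open bin, outside 165 (x) x 85 (y) x 32 mm high, walls and floor 3 mm, fixed on an 8 mm thick cork mat that lies on the desk (mat top at z = 0.008). Origin at the centre of its underside; x along its length (pointing away from the robot), y across, z up. The bin for pens: a white-and-green pen lies in it along the +y wall.
- green_bin: Green open bin, outside 165 (x) x 85 (y) x 32 mm high, walls and floor 3 mm, fixed on an 8 mm thick cork mat that lies on the desk (mat top at z = 0.008). Origin at the centre of its underside; x along its length (pointing away from the robot), y across, z up. The bin for sample tubes: a tube with a red cap lies in it along the +y wall, in the far (+x) half.
- grey_bin: Grey open bin, outside 165 (x) x 85 (y) x 32 mm high, walls and floor 3 mm, fixed on an 8 mm thick cork mat that lies on the desk (mat top at z = 0.008). Origin at the centre of its underside; x along its length (pointing away from the robot), y across, z up. The bin for glue sticks: a glue stick stands in it upright, cap up, in the far (+x) half.
- marker: Black-and-white marker pen lying on the cork mat (top at z = 0.008), 135 mm long, 17 mm thick. Origin at mid-length on its underside (8 mm below its axis as it lies at the start), y along its length.
- tube: Sample tube lying on the cork mat (top at z = 0.008), off-white with a blue cap, 80 mm long, 17 mm thick, cap at the +y end. Origin at mid-length on its underside (8.5 mm below its axis as it lies at the start), y along its length. It does not roll; grip it between 25 mm on the tapered side and 38 mm on the cap side of its middle.
- glue: Glue stick, a cylinder 22 mm across and 90 mm tall, 60 mm yellow body and 30 mm white cap. Origin at the centre of its yellow foot, z runs along it from foot to cap. The one to be sorted: at the start it stands upside down on the cork mat (top at z = 0.008), on its white cap, with the yellow foot up (z points down).
- glue_in_bin: Glue stick, a cylinder 22 mm across and 90 mm tall, 60 mm yellow body and 30 mm white cap. Origin at the centre of its yellow foot, z runs along it from foot to cap. The one that already stands in the grey bin, cap up.
- pen_in_bin: White-and-green pen, 145 mm long, 11 mm thick, lying in the blue bin; origin at mid-length on its underside, y along its length.
- tube_in_bin: Sample tube with a red cap, 80 x 17 mm, lying in the green bin; origin at mid-length on its underside, y along its length.
- marker_end_a (a point): point on the marker's axis, 60 mm from its middle towards +y
- marker_end_b (a point): point on the marker's axis, 60 mm from its middle towards -y
- tube_mid (a point): point on the axis of the blue-capped tube, 7 mm from its middle towards the cap
- glue_cap_top (a point): centre of the top face of the white cap of the glue stick to be sorted
- glue_foot (a point): centre of the yellow foot of the glue stick to be sorted
Mind the look-alikes: they are no part of the job. What is shaped like the tube but orange is not meant.

How it is judged:
By the outcome, as a careful person would: the job done as asked, in the order asked, and still so for the second after the job is handed in, with the robot touching nothing.
It also fails if it takes over 72 s, if anything falls off the work surface, if the arm or the gripper's body presses on something with over 40 N, if the wrist force passes 120 N, or if a joint passes its speed limit or range.

## Working session

There is one attempt and no reset: what is moved stays moved. The work goes in short steps, each a Python script; the robot and the scene stay as the last script left them, time stands still between calls to the robot, and variables do not carry over. Pictures are saved under pics/ and viewed, at most 10 in all, crops included, and the job is handed in when it is done.

```bash
mkdir -p pics && cat > h.py <<'E'
import numpy as np, cv2
from plant import env, solver, optics, workorder
def shot(n,save=None):
    s=optics.snapshot(n)
    if save: cv2.imwrite('pics/'+save,s['image'][:,:,::-1])
    return s
def ray(s,px):
    p=cv2.undistortPoints(np.array([[px]],float),np.array(s['camera_matrix']),np.array(s['distortion'],float))[0,0]
    V=np.array(s['view']);R=V[:3,:3];t=V[:3,3]
    return -R.T@t, R.T@np.array([p[0],p[1],1.])
def onz(s,px,z):
    o,d=ray(s,px); return o+d*(z-o[2])/d[2]
def tri(s1,p1,s2,p2):
    o1,d1=ray(s1,p1);o2,d2=ray(s2,p2)
    d1/=np.linalg.norm(d1);d2/=np.linalg.norm(d2)
    a=np.linalg.lstsq(np.c_[d1,-d2],o2-o1,rcond=None)[0]
    A=o1+a[0]*d1;B=o2+a[1]*d2
    return (A+B)/2,np.linalg.norm(A-B)
def proj(s,P):
    V=np.array(s['view'])
    return cv2.projectPoints(np.array([P],float),cv2.Rodrigues(V[:3,:3])[0],V[:3,3],np.array(s['camera_matrix']),np.array(s['distortion'],float))[0][0,0]
E
python3 - <<'E'
from h import *
np.set_printoptions(precision=1,suppress=True)
for n in('scene','top'):
    s=shot(n,n+'0.png'); np.save(n+'0.npy',s,allow_pickle=True)
    print(n,ray(s,(320,240)),s['camera_matrix'])
print(env.tcp_to_grasp,env.current_time_s(),env.current_finger_gap(),env.current_tcp_rot())
E
```

```text
scene (array([   46.7, -1029.8,  1116.5]), array([ 0.3,  0.6, -0.7])) [[583.9   0.  315.5]
 [  0.  583.9 242. ]
 [  0.    0.    1. ]]
top (array([ 363.9, -147.8, 1341.6]), array([ 0.1, -0. , -1. ])) [[570.5   0.  325.4]
 [  0.  570.5 234. ]
 [  0.    0.    1. ]]
18.700000000000003 0.1 85.22957968855482 [[ 0.9  0.4 -0. ]
 [ 0.4 -0.9  0. ]
 [ 0.  -0.  -1. ]]
```

View pics/scene0.png

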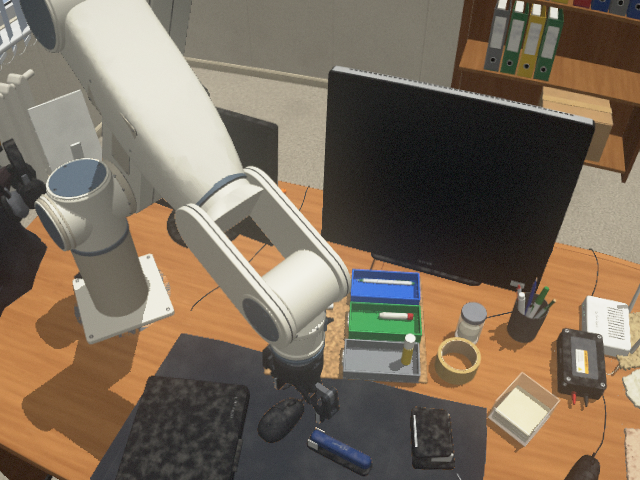

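View pics/top0.png

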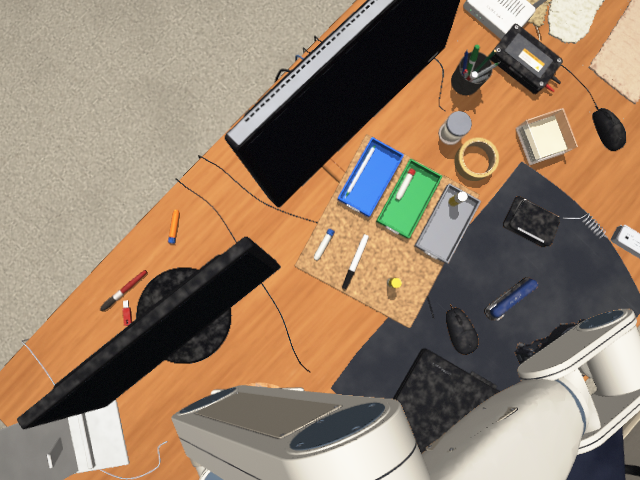

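Top view: blue bin (370,178), green (408,199), grey (446,224). The blue-capped tube is at (324,244), the marker at (356,262) and the glue with its yellow foot up at (396,284). Look-alikes:
- **Tube:** orange tube (174,227), red-capped tube in the green bin (404,184).
- **Marker:** pen in the blue bin (361,170), red/black pen (124,290), blue highlighter-like thing (513,298).
- **Glue:** the stick in the grey bin (459,199), red stick (127,312).

By the description, I choose (324,244), (356,262) and (396,284).

```bash
python3 - <<'E'
from h import *
np.set_printoptions(precision=1,suppress=True)
s=np.load('top0.npy',allow_pickle=True).item()
for n,p,z in [('tube cap',(331,230),16),('tube tip',(317,258),16),('mk white',(365,237),16),('mk black',(347,287),16),('glue foot',(397,283),98),('glueinbin',(461,197),101),
 ('blue',(370,138),40),('blue',(403,154),40),('blue',(372,217),40),('blue',(338,200),40),('grey',(480,199),40),('grey',(447,262),40),('grey',(415,246),40),
 ('mat',(297,265),8),('mat',(410,326),8),('mon1',(278,205),150),('mon1',(278,205),300),('mon2',(280,265),300),('mon2',(245,237),300),('orange',(174,227),10)]:
    print(n,p,onz(s,p,z))
img=s['image'][110:340,270:510]; cv2.imwrite('pics/crop0.png',cv2.resize(img[:,:,::-1],None,fx=2.5,fy=2.5,interpolation=cv2.INTER_CUBIC))
E
```

```text
tube cap (331, 230) [ 472.  -181.8   16. ]
tube tip (317, 258) [ 407.6 -147.4   16. ]
mk white (365, 237) [ 453.5 -260.6   16. ]
mk black (347, 287) [ 338.5 -215.1   16. ]
glue foot (397, 283) [ 345.5 -320.4   98. ]
glueinbin (461, 197) [ 530.7 -469.6  101. ]
blue (370, 138) [ 682.6 -278.2   40. ]
blue (403, 154) [ 643.  -353.9   40. ]
blue (372, 217) [ 497.5 -276.3   40. ]
blue (338, 200) [ 538.8 -199.3   40. ]
grey (480, 199) [ 533.2 -530.2   40. ]
grey (447, 262) [ 389.2 -445.8   40. ]
grey (415, 246) [ 428.1 -373.    40. ]
mat (297, 265) [ 392.8 -100.3    8. ]
mat (410, 326) [ 243.1 -360.     8. ]
mon1 (278, 205) [516.8 -68.5 150. ]
mon1 (278, 205) [497.6 -78.4 300. ]
mon2 (280, 265) [387.3 -79.7 300. ]
mon2 (245, 237) [440.2 -16.7 300. ]
orange (174, 227) [489.6 187.2  10. ]
```

View pics/crop0.png

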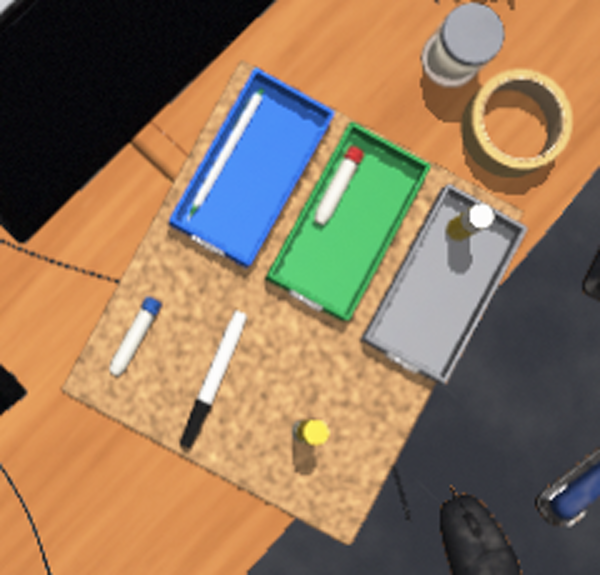

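The crop confirms the choice: blue-capped tube at (135,338), marker at (213,380) and yellow-foot-up glue at (316,432). Next I take wrist views from two places and a free scene view, and measure how close the monitor corner is.

```bash
cat >> h.py <<'E'
def down(ang):  # tool down, tool x axis at angle ang (deg) in the xy plane
    a=np.radians(ang); x=np.array([np.cos(a),np.sin(a),0]); z=np.array([0,0,-1.])
    return np.c_[x,np.cross(z,x),z]
E
python3 - <<'E'
from h import *
np.set_printoptions(precision=2,suppress=True)
for p in [(300,-430,400),(400,-330,400)]:
    for a in (-28,152): print(p,a,solver.solve_ik(p,down(a)))
env.goto([300,-430,400],down(-28)); s=shot('wrist','w1.png'); np.save('w1.npy',s)
env.goto([400,-330,400],down(-28)); s=shot('wrist','w2.png'); np.save('w2.npy',s)
c=shot('scene','scene1.png'); np.save('scene1.npy',c)
print(env.current_time_s(),env.current_joint_positions(),ray(s,(320,240)))
cv2.imwrite('pics/pair.png',cv2.resize(np.vstack([np.hstack([cv2.imread('pics/w1.png'),cv2.imread('pics/w2.png')])]),(800,300)))
E
```

```text
(300, -430, 400) -28 [-0.98  0.09  1.6  -0.    1.45  1.08]
(300, -430, 400) 152 [-0.98  0.09  1.6  -0.    1.45 -2.07]
(400, -330, 400) -28 [-0.71  0.08  1.61 -0.    1.45  1.35]
(400, -330, 400) 152 [-0.71  0.08  1.61 -0.    1.45 -1.79]
1.9 [-0.71  0.08  1.61 -0.    1.45  1.35] (array([ 461.44, -363.64,  576.29]), array([-0.24,  0.13, -0.96]))
```

View pics/pair.png

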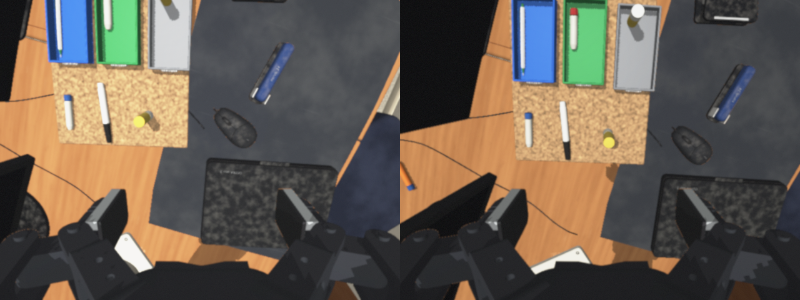

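View pics/scene1.png

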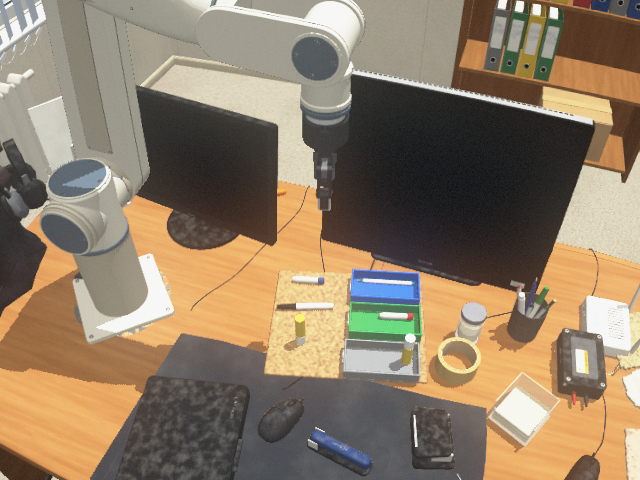

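w1/w2 (in the half-scale pair) show all three things and the bins unobstructed. In w2 the tube is at (528,130), the marker at (566,130), the glue foot at (608,142) and the bins at (535,40), (585,42) and (636,60). Scene1 shows mon2's right corners at (278,125) and (276,243), the tube at (308,281), the marker at (305,306) and the glue at (300,330).

```bash
cat > meas.py <<'E'
from h import *
np.set_printoptions(precision=1,suppress=True)
def blobs(s,lo,hi,roi,amin=15):
    h=cv2.cvtColor(s['image'],cv2.COLOR_RGB2HSV); m=cv2.inRange(h,lo,hi)
    k=np.zeros_like(m); x0,y0,x1,y1=roi; k[y0:y1,x0:x1]=m[y0:y1,x0:x1]
    cs=[c for c in cv2.findContours(k,cv2.RETR_EXTERNAL,cv2.CHAIN_APPROX_NONE)[0] if cv2.contourArea(c)>amin]
    return sorted(cs,key=cv2.contourArea,reverse=True)
def cen(c): m=cv2.moments(c); return np.array([m['m10']/m['m00'],m['m01']/m['m00']])
WH=((0,0,140),(180,60,255)); BL=((105,110,40),(130,255,255)); YE=((22,170,120),(34,255,255)); BK=((0,0,0),(180,255,60))
E
python3 - <<'E'
from meas import *
S={n:np.load(n+'.npy',allow_pickle=True).item() for n in('top0','scene1','w1','w2')}
R={'top0':[(310,222,342,270),(340,230,375,295),(380,270,410,296)],'scene1':[(285,270,330,290),(270,297,340,316),(290,310,308,350)],
'w1':[(95,148,122,212),(150,128,182,232),(210,180,242,210)],'w2':[(192,172,220,240),(252,158,280,262),(318,212,352,245)]}
d={}
for n,s in S.items():
    r=R[n]
    for k,c,ri in [('cap',BL,0),('tb',WH,0),('mw',WH,1),('mk',BK,1),('ye',YE,2)]:
        b=blobs(s,*c,r[ri])
        if not b: print(n,k,'none');continue
        d[n,k]=cen(b[0]); print(n,k,d[n,k],cv2.contourArea(b[0]),cv2.boundingRect(b[0]),np.array(cv2.minAreaRect(b[0])[1]))
for k in('cap','tb','mw','mk','ye'):
    for a,b in[('w2','scene1'),('w1','w2'),('top0','scene1'),('top0','w2')]:
        if (a,k) in d and (b,k) in d: P,e=tri(S[a],d[a,k],S[b],d[b,k]); print(k,a,b,P,round(e,1))
for a in[(280,265),(245,237)]:
    for b in [(278,125),(276,243)]: print('mon2',a,b,tri(S['top0'],a,S['scene1'],b))
# bins: contours and corner fits in w2/top
for n,roi in[('top0',(300,120,500,280)),('w2',(170,0,420,170)),('scene1',(330,260,440,390))]:
    for nm,c in[('blue',((100,120,60),(125,255,255))),('green',((55,100,40),(80,255,255)))]:
        b=blobs(S[n],*c,roi)[0]; print(n,nm,cv2.approxPolyDP(cv2.convexHull(b),5,True)[:,0].tolist())
E
```

```text
top0 cap [330.  231.8] 22.5 (327, 229, 7, 7) [5.7 4.9]
top0 tb [322.  246.5] 148.5 (314, 233, 17, 27) [ 6.6 28.3]
top0 mw [358.6 252.5] 204.5 (349, 234, 20, 38) [ 6.4 38.8]
top0 mk [347.4 278.6] 73.5 (342, 270, 12, 19) [ 5.8 18.4]
top0 ye none
scene1 cap none
scene1 tb [305.1 278.9] 125.5 (292, 276, 31, 7) [ 6. 30.]
scene1 mw [314.6 305.3] 191.0 (296, 302, 38, 7) [ 6. 37.]
scene1 mk none
scene1 ye none
w1 cap [108.1 156.4] 64.0 (103, 153, 11, 8) [ 7. 10.]
w1 tb [109.4 183.3] 465.0 (101, 151, 16, 57) [56.7 12.4]
w1 mw [164.7 164.9] 717.0 (155, 132, 21, 67) [67.4 12.2]
w1 mk [172.8 211.6] 164.0 (167, 199, 11, 28) [27.4  8.3]
w1 ye none
w2 cap [205.2 185. ] 66.5 (201, 181, 10, 9) [8. 9.]
w2 tb [205.1 211.9] 414.5 (199, 180, 13, 56) [55.2 10.7]
w2 mw [262.4 194. ] 656.0 (255, 162, 16, 65) [64.8 11.6]
w2 mk [267.4 240.2] 161.5 (262, 227, 10, 28) [27.   8.1]
w2 ye none
cap w1 w2 [ 467.1 -181.3   16.5] 0.2
cap top0 w2 [ 467.7 -179.7   11.5] 1.1
tb w2 scene1 [ 433.7 -159.9   17.1] 2.4
tb w1 w2 [ 434.8 -161.4   18. ] 0.5
tb top0 scene1 [ 433.4 -159.5   17.6] 1.3
tb top0 w2 [ 434.3 -159.8   14
[... 256 characters left out ...]
78, 125) (array([396.6, -94. , 443.5]), np.float64(26.79652204143857))
mon2 (280, 265) (276, 243) (array([394.8, -66. ,  76.6]), np.float64(5.178763043178809))
mon2 (245, 237) (278, 125) (array([434.7, -28.9, 393.2]), np.float64(2.8471529064542622))
mon2 (245, 237) (276, 243) (array([449.5,  30.1, -33. ]), np.float64(31.876864520742952))
top0 blue [[372, 137], [402, 157], [368, 216], [338, 197]]
top0 green [[411, 159], [441, 177], [406, 237], [377, 219]]
w2 blue [[248, 0], [248, 129], [182, 128], [179, 0]]
w2 green [[330, 0], [325, 134], [261, 132], [262, 0]]
scene1 blue [[352, 270], [417, 273], [419, 299], [414, 304], [351, 295]]
scene1 green [[350, 302], [418, 305], [421, 335], [349, 330]]
```

```bash
cat >> h.py <<'E'
def tilt(u,phi): # tool z = sin(phi) u + cos(phi) down ; y horizontal (u,phi in deg)
    a=np.radians(u);f=np.radians(phi);U=np.array([np.cos(a),np.sin(a),0]);D=np.array([0,0,-1.])
    z=np.sin(f)*U+np.cos(f)*D; x=np.cos(f)*U-np.sin(f)*D
    return np.c_[x,np.cross(z,x),z]
E
python3 - <<'E'
from meas import *
S={n:np.load(n+'.npy',allow_pickle=True).item() for n in('top0','scene1','w1','w2')}
w=S['w2']
for n,p in[('mk w',(260,162)),('mk b',(268.5,255)),('tb tip',(204.5,237)),('tb cap',(205.5,179.5))]: print(n,onz(w,p,16.5))
for n,a,b in[('blue far+y',(371,137),(418,271)),('blue near+y',(338,198),(352,270)),('blue far-y',(403,155),(420,297)),('green far+y',(411,159),(418,305)),('green near+y',(377,219),(350,302)),('grey far+y',(452,183),(418,344)),('grey near+y',(415,245),(345,340))]:
    print(n,*tri(S['top0'],a,S['scene1'],b))
for nm,c in[('blue',[[372, 137], [402, 157], [368, 216], [338, 197]]),('green',[[411, 159], [441, 177], [406, 237], [377, 219]])]:
    q=np.array([onz(S['top0'],p,38) for p in c]); print(nm,q.mean(0),np.linalg.norm(q[0]-q[3]),np.degrees(np.arctan2(*(q[0]+q[1]-q[2]-q[3])[1::-1])))
g=blobs(S['w2'],(0,0,70),(180,50,190),(330,40,425,150),300)
for b in g[:2]: print('grey w2',cv2.approxPolyDP(cv2.convexHull(b),5,True)[:,0].tolist())
# yellow foot: sample hsv
h=cv2.cvtColor(w['image'],cv2.COLOR_RGB2HSV); print(h[227,333],h[232,330]);h=cv2.cvtColor(S['scene1']['image'],cv2.COLOR_RGB2HSV);print(h[318,300],h[328,300])
q0=env.current_joint_positions()
for u in (-28,-43,62,-118,152,47,-133):
    r=[]
    for P,phis in[((360,-280,100),(-60,-30,0,30)),((360,-280,40),(-30,0,30,60))]:
        for f in phis:
            j=solver.solve_ik(P,tilt(u,f)); r.append(None if j is None else np.round(j,1).tolist())
    print(u,sum(x is None for x in r),r[0],r[3])
E
```

```text
mk w [ 458.2 -265.4   16.5]
mk b [ 336.1 -208.6   16.5]
tb tip [ 403.5 -139.8   16.5]
tb cap [ 473.5 -185.9   16.5]
blue far+y [ 683.9 -280.3   44.1] 0.10039603311140435
blue near+y [ 543.4 -199.4   36.5] 1.0705773993832828
blue far-y [ 640.6 -353.4   46.4] 2.87896631037363
green far+y [ 628.2 -370.6   43.6] 3.828363105106757
green near+y [ 491.5 -287.4   37.5] 2.7313254343095896
grey far+y [ 569.4 -464.    43.2] 4.981022889700512
grey near+y [ 430.8 -374.5   32. ] 0.15023096445582615
blue [ 592.  -275.4   38. ] 162.448042953496 -31.366002595266146
green [ 540.1 -363.7   38. ] 162.20534664897906 -31.967870453262
grey w2 [[424, 40], [424, 149], [342, 142], [347, 40]]
[ 27 147 244] [ 27 149 243]
[ 30 138 247] [ 21 144 173]
-28 1 [-0.6, 0.9, 1.4, -0.1, 1.9, 1.5] [-0.8, 0.3, 2.4, 1.8, 0.2, -0.5]
-43 2 [-0.7, 0.9, 1.4, 0.0, 1.9, 1.6] None
62 0 [-0.1, 0.7, 2.0, -1.0, 1.3, 1.2] [-1.0, 0.5, 2.0, 0.5, 1.0, -0.9]
-118 2 [-1.2, 0.8, 1.8, 0.7, 1.4, 2.0] [-0.3, 0.4, 2.1, -0.7, 0.9, -2.4]
152 2 None [-0.6, 0.6, 1.7, -0.1, 1.3, -1.7]
47 0 [-0.1, 0.7, 1.9, -0.8, 1.4, 1.1] [-1.0, 0.4, 2.1, 0.6, 0.9, -0.8]
-133 2 [-1.3, 0.7, 2.0, 0.9, 1.3, 2.0] [-0.3, 0.5, 2.0, -0.6, 1.0, -2.3]
```

```bash
python3 - <<'E'
from h import *
np.set_printoptions(precision=2,suppress=True)
R=down(-25)
env.goto([397,-237,110],R)
env.movel([397,-237,9],v=120,threshold=15)
print('z',env.current_position(),env.current_force())
env.gripper_close(40); print('gap',env.current_finger_gap(),env.current_grasp_force())
env.movel([397,-237,130],v=150); print('gap',env.current_finger_gap(),env.current_grasp_force(),env.current_time_s())
env.goto([589,-280,130],down(-31))
s=shot('wrist','w3.png'); np.save('w3.npy',s)
E
```

```text
z [ 397.46 -237.34    9.54] [-0.55 -0.52 -0.37]
gap 0.13244490172425552 0.0
gap 0.3245939592092185 0.0 5.7833
```

View pics/w3.png

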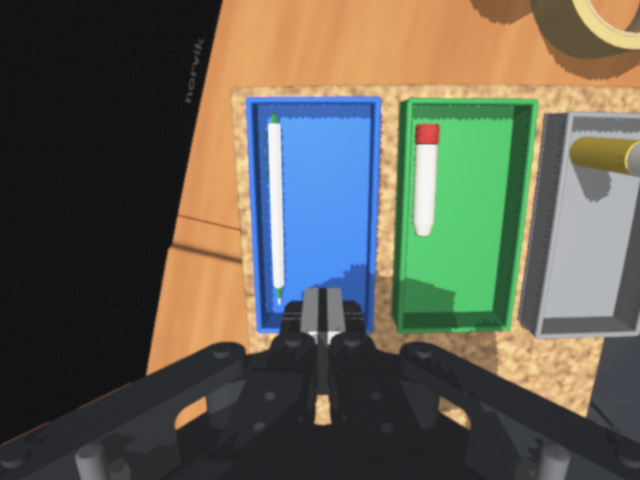

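The grip closed on nothing (gap 0). w3 shows only the empty shut fingers over the blue bin near (322,320). I'll see where the marker is now.

```bash
python3 - <<'E'
from h import *
s=shot('scene','x.png'); np.save('scene2.npy',s)
t=shot('top','y.png'); np.save('top2.npy',t)
a=cv2.resize(s['image'][250:400,250:450],(800,600),interpolation=cv2.INTER_CUBIC)
b=cv2.resize(t['image'][200:340,290:430],(600,600),interpolation=cv2.INTER_CUBIC)
cv2.imwrite('pics/c2.png',cv2.resize(np.hstack([a,b])[:,:,::-1],(800,343)))
E
```

```text
(no output)
```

View pics/c2.png

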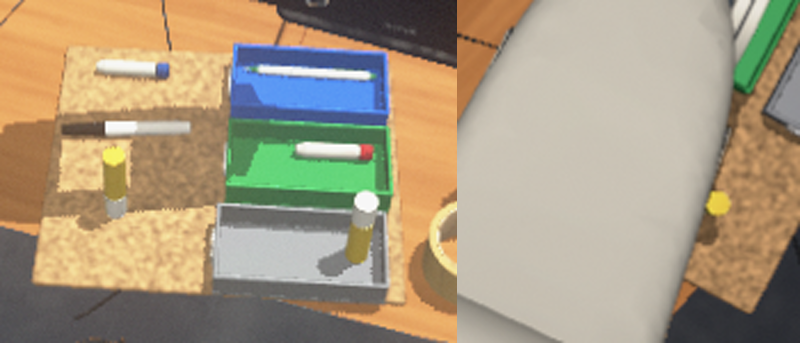

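The marker stayed where it was (left panel (125,128)). I'll measure the fingertips directly by touching the mat with them shut, then open astride the marker.

```bash
python3 - <<'E'
from meas import *
s=np.load('scene2.npy',allow_pickle=True).item()
b=blobs(s,(0,0,110),(180,60,255),(270,297,340,316)); print([ (cen(c),cv2.boundingRect(c)) for c in b[:2]])
env.goto([415,-305,60],down(-25))
t=env.movel([415,-305,2],v=60,threshold=6); print('shut touch',t,env.current_position())
env.movel([415,-305,70],v=200); env.release()
env.goto([397,-237,60],down(-25))
t=env.movel([397,-237,-7],v=60,threshold=6); print('open touch',t,env.current_position(),env.current_force(),env.current_time_s())
s=shot('wrist','w4.png')
E
```

```text
[(array([314. , 305.5]), (296, 303, 38, 7))]
shut touch False [ 415.2 -305.2    2.3]
open touch False [ 397.3 -237.1   -6.7] [0.1 0.4 0.3] 11.5667
```

View pics/w4.png

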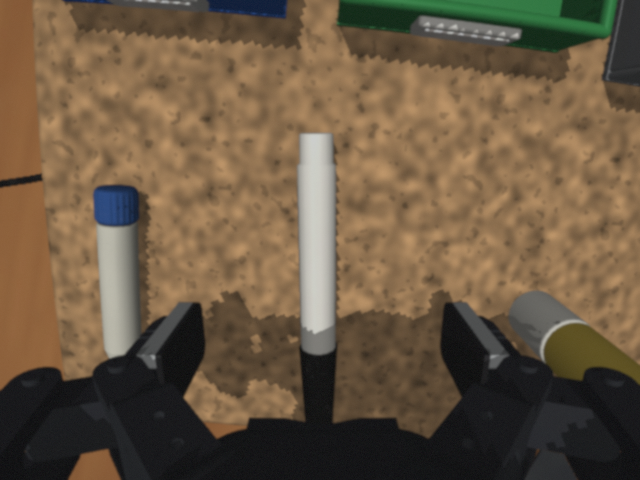

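w4: the marker (318,240) runs exactly between the open fingers, (180,340) and (460,340). Tube and glue are clear. The tips did not touch the mat at either depth, so they sit farther back than the TCP reading suggests. I'll go down until touch, then back off and close.

```bash
python3 - <<'E'
from h import *
np.set_printoptions(precision=2,suppress=True)
try: t=env.movel([398,-237.5,-28],v=40,threshold=5)
except env.MotionError as e: print(e); t=None
p=env.current_position(); print('open touch',t,p,env.current_force())
E
```

```text
open touch False [ 397.85 -237.39  -28.21] [-0.08 -0.24  0.12]
```

```bash
python3 - <<'E'
from h import *
np.set_printoptions(precision=2,suppress=True)
try: t=env.movel([398,-237.5,-50],v=40,threshold=5)
except env.MotionError as e: print(e); t=None
p=env.current_position(); print('open touch',t,p,env.current_force(),env.current_time_s())
s=shot('scene','s5.png');a=cv2.resize(s['image'][190:370,220:420],(640,576),interpolation=cv2.INTER_CUBIC)
cv2.imwrite('pics/c5.png',a[:,:,::-1])
E
```

```text
open touch True [ 398.43 -237.78  -40.18] [-2.68  0.71 13.26] 12.6917
```

View pics/c5.png

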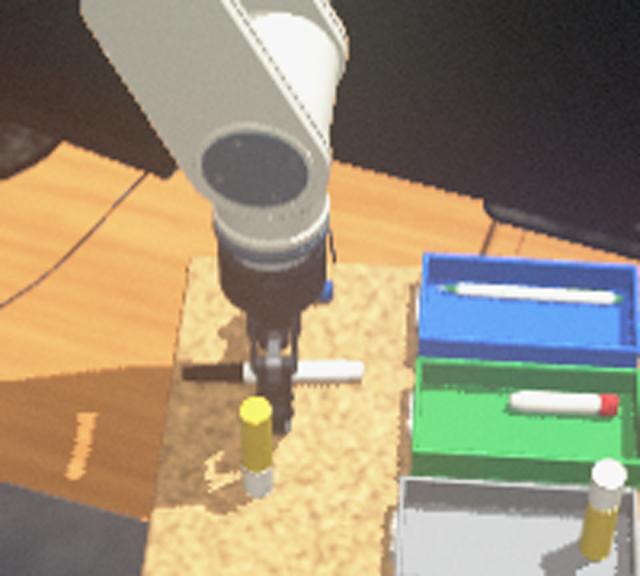

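Touch came at a TCP reading of −40 with fingers open. So the real shut tips lie about 35 mm behind the reported TCP, along the tool. I'll allow for that from here on. In c5 the gripper stands astride the marker just short of mid-length, at (265,370).

```bash
cat >> h.py <<'E'
OFF=35.
def tp(p,R): return np.asarray(p,float)+OFF*np.asarray(R)[:,2]   # p = wanted real tip point
def lin(p,R=None,**k): 
    R0=env.current_tcp_rot() if R is None else R
    return env.movel(tp(p,R0),R,**k)
def go(p,R): env.goto(tp(p,R),R)
E
python3 - <<'E'
from h import *
np.set_printoptions(precision=2,suppress=True)
lin([398,-237.5,9.5],v=60)
env.gripper_close(40); g=env.current_finger_gap(); print('gap',g,env.current_grasp_force(),env.current_force())
if g>8:
    lin([398,-237.5,120],v=150); print('gap',env.current_finger_gap(),env.current_time_s())
    go([588,-281,120],down(-31))
    print(env.current_finger_gap(),env.current_force(),env.current_time_s())
    s=shot('wrist','w6.png');np.save('w6.npy',s)
E
```

```text
gap 13.872643883056844 39.00917322956957 [-0.51  0.47  2.6 ]
gap 13.815360819750966 14.675
13.805942077281468 [ 0.14  0.4  -0.73] 15.475
```

View pics/w6.png

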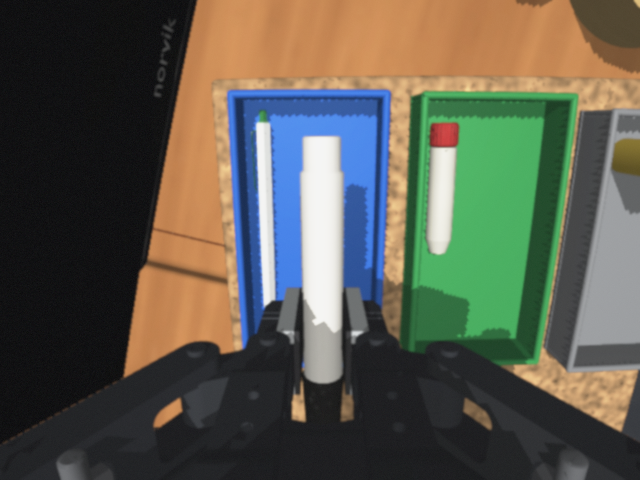

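w6: the marker is held between the pads, white end at (322,137), parallel to the blue bin (rim corners (228,91), (390,91)). The green rim corners are (414,95), (577,95), (403,365) and (540,362). I've now viewed 10 pictures, so from here I check by numbers only.

```bash
python3 - <<'E'
from meas import *
s=np.load('w6.npy',allow_pickle=True).item()
P=lambda p,z:onz(s,p,z)[:2]
print('marker end',P((322,137),126),P((322,137),122))
bl,br=P((228,91),40),P((390,91),40); print('blue far corners',bl,br,np.linalg.norm(bl-br))
x=np.array([br-bl]); yd=(bl-br)/np.linalg.norm(bl-br); xd=np.array([yd[1],-yd[0]])
print('xdir angle',np.degrees(np.arctan2(xd[1],xd[0])),'blue c',(bl+br)/2-82.5*xd)
g=[P(p,40) for p in((414,95),(577,95),(540,362),(403,365))]; print('green',g,np.mean(g,0),[np.linalg.norm(g[i]-g[i-1]) for i in range(4)])
d=(g[0]+g[1]-g[2]-g[3]); print('ang',np.degrees(np.arctan2(d[1],d[0])))
q=[P(p,40) for p in((584,111),(566,366))];print('grey far+y near+y',q)
E
```

```text
marker end [ 642.5 -315.1] [ 642.4 -315.1]
blue far corners [ 685.9 -284. ] [ 642.3 -356.4] 84.52375983164629
xdir angle -31.066737862834955 blue c [ 593.5 -277.6]
green [array([ 634.2, -366.3]), array([ 590.2, -443.5]), array([ 448.6, -362.8]), array([ 494.2, -285.9])] [ 541.8 -364.6] [np.float64(161.37927978434695), np.float64(88.78279688220799), np.float64(163.0037973354274), np.float64(89.36260034204433)]
ang -29.7733080830538
grey far+y near+y [array([ 580.5, -443.7]), array([ 436. , -376.7])]
```

```bash
python3 - <<'E'
from meas import *
R=down(-30.5)
lin([591.5,-279.5,120],R,v=100); lin([591.5,-279.5,41],v=100); env.release(); print(env.current_finger_gap(),env.current_force())
lin([591.5,-279.5,110],v=200)
R=down(-33)
go([444,-167,110],R); lin([444,-167,9.5],v=120,threshold=12); print(env.current_position(),env.current_force())
s=shot('scene','s7.png')
b=blobs(s,(0,0,120),(180,60,255),(350,268,425,300)); print('in blue:',[(cen(c),cv2.boundingRect(c)) for c in b[:3]])
env.gripper_close(40); g=env.current_finger_gap(); print('gap',g,env.current_grasp_force(),env.current_force())
if g>8:
    lin([444,-167,120],v=150); print('gap',env.current_finger_gap())
    go([522,-358,120],down(-30.5)); print(env.current_finger_gap(),env.current_time_s())
    s=shot('wrist','w8.png');np.save('w8.npy',s)
    for nm,c in(('bl',BL),('wh',WH)): print(nm,[(cen(k),cv2.boundingRect(k)) for k in blobs(s,*c,(270,100,380,420),60)[:3]])
    for nm,c in(('bl',BL),('wh',WH)): print('bin',nm,[(cen(k),cv2.boundingRect(k)) for k in blobs(s,*c,(0,60,210,400),300)[:3]])
E
```

```text
85.51010961032635 [ 0.5  0.2 -0.6]
[ 444.6 -167.3  -25.1] [-0.6 -0.4  0.3]
in blue: [(array([387.6, 281.3]), (362, 278, 50, 7)), (array([393.9, 294.2]), (375, 291, 38, 7))]
gap 14.987535091968407 40.534628033638 [-0.7 -0.6  6.2]
gap 15.061994203114462
14.515152691692895 22.0667
bl [(array([322.2, 250.7]), (300, 228, 45, 47))]
wh [(array([322.5, 335.1]), (301, 271, 41, 149)), (array([279.3, 172.2]), (270, 116, 21, 112))]
bin bl [(array([136.8, 193.1]), (46, 60, 164, 284))]
bin wh [(array([107.2, 187.5]), (90, 93, 36, 195)), (array([173.1, 162.6]), (153, 91, 39, 152))]
```

The marker lies in the blue bin (white part at scene (394,294), parallel to the pen), and the tube is held with its cap forward. I'll place it, then measure the glue from straight above and from the scene view.

```bash
python3 - <<'E'
from meas import *
s=np.load('w8.npy',allow_pickle=True).item(); print('cap end',onz(s,(322,229),127)-np.array([522,-358,0]))
lin([522,-358,41],v=120); env.release(); lin([522,-358,120],v=200)
R=down(62); 
for P in((310,-382,330),(310,-342,330)):
    env.goto(P,R); env.sleep(.1); s=shot('wrist','w9_%d.png'%-P[1]); np.save('w9_%d.npy'%-P[1],s)
    h=cv2.cvtColor(s['image'],cv2.COLOR_RGB2HSV); 
    o,_=ray(s,(320,240)); px=proj(s,(345,-320,98)); print('cam',o,'expect',px)
    x,y=px.astype(int); bs=blobs(s,(18,90,120),(36,255,255),(max(x-60,0),max(y-60,0),x+60,y+60),40)
    for c in bs[:2]: print(cen(c),cv2.boundingRect(c),cv2.minEnclosingCircle(c),'world',onz(s,cen(c),98))
s=shot('scene','s9.png'); np.save('s9.npy',s)
bs=blobs(s,(18,90,90),(36,255,255),(285,300,312,355)); print('scene',[(cen(c),cv2.boundingRect(c)) for c in bs[:2]])
b=blobs(s,(0,0,110),(180,60,255),(345,300,425,335)); print('in green:',[(cen(c),cv2.boundingRect(c)) for c in b[:3]])
b=blobs(s,*BL,(345,304,425,335),8); print('blue cap in green:',[(cen(c),cv2.boundingRect(c)) for c in b[:3]])
print(env.current_time_s())
E
```

```text
cap end [ 29.  -17.3 127. ]
cam [ 343.1 -322.7  506.6] expect [323.3 122.6]
[323.4 122.1] (264, 62, 119, 120) ((323.5, 121.5), 83.44169616699219) world [ 345.3 -319.6   98. ]
cam [ 343.  -282.9  507.4] expect [341.2 158.3]
[332.1 159.1] (281, 98, 120, 120) ((330.9766845703125, 157.10104370117188), 76.12299346923828) world [ 336.5 -316.4   98. ]
[388.8 113.2] (376, 98, 25, 26) ((389.4130554199219, 109.76087188720703), 14.400031089782715) world [ 406.4 -302.9   98. ]
scene [(array([298.6, 319.4]), (285, 300, 27, 41)), (array([302.9, 348.3]), (292, 341, 20, 14))]
in green: [(array([393.2, 315.3]), (379, 312, 29, 8)), (array([370.7, 323.3]), (357, 320, 28, 8))]
blue cap in green: [(array([387.6, 323.5]), (386, 321, 5, 6))]
26.45
```

```bash
python3 - <<'E'
from meas import *
A=np.load('w9_382.npy',allow_pickle=True).item();B=np.load('w9_342.npy',allow_pickle=True).item();C=np.load('s9.npy',allow_pickle=True).item()
lo,hi=(24,110,100),(36,255,255)
for n,s,roi in(('A',A,(264,62,384,182)),('B',B,(280,98,400,218)),('C',C,(285,300,315,355))):
    for lo2 in(lo,(24,110,210)):
        for c in blobs(s,lo2,hi,roi,20)[:2]: print(n,lo2,cen(c),cv2.boundingRect(c),cv2.contourArea(c),cv2.minEnclosingCircle(c))
    h=cv2.cvtColor(s['image'],cv2.COLOR_RGB2HSV); p=proj(s,(345,-320,98)).astype(int); print(p,h[p[1],p[0]],h[p[1]+20,p[0]])
E
```

```text
A (24, 110, 100) [324.8 121.2] (314, 109, 23, 25) 395.0 ((325.0, 121.0625), 12.10398006439209)
A (24, 110, 210) [324.8 121.2] (314, 109, 23, 25) 395.0 ((325.0, 121.0625), 12.10398006439209)
[323 122] [ 30 121 247] [ 21  93 242]
B (24, 110, 100) [342.6 156.6] (332, 145, 23, 24) 381.5 ((342.1263732910156, 156.46702575683594), 11.885683059692383)
B (24, 110, 210) [342.8 156.9] (332, 146, 23, 23) 368.5 ((343.0, 157.0), 11.401854515075684)
[341 158] [ 29 132 247] [ 17 105 226]
C (24, 110, 100) [299.4 317.4] (295, 314, 10, 8) 50.0 ((299.3888854980469, 317.5), 4.638243675231934)
C (24, 110, 210) [299.4 317.4] (295, 314, 10, 8) 50.0 ((299.3888854980469, 317.5), 4.638243675231934)
[299 318] [ 28 156 245] [ 17  30 159]
```

```bash
python3 - <<'E'
from meas import *
A=np.load('w9_382.npy',allow_pickle=True).item();B=np.load('w9_342.npy',allow_pickle=True).item();C=np.load('s9.npy',allow_pickle=True).item()
print('foot',tri(A,(324.8,121.2),C,(299.4,317.4)),tri(A,(324.8,121.2),B,(342.7,156.8)))
H=np.diag([-1.,-1,1])
F=np.array([345,-320.])
fin=[]
for flip in(0,1):
    R=tilt(-30.5,63)@(H if flip else np.eye(3)); j=solver.solve_ik(tp(np.array([454,-434,81])+9*R[:,2],R),R); fin.append(None if j is None else np.round(j,2)); 
print('final',fin)
for u in range(-180,180,20):
  U=np.array([np.cos(np.radians(u)),np.sin(np.radians(u))])
  for flip in(0,1):
    js=[];ok=True
    for g,f,d in [((*F,150),-60,9),((*F,78),-60,9),((*F,140),-60,9),((*F,140),-30,9),((*F,140),0,9),((*F,140),30,9),((*F,19),30,9),((*F,100),30,9),((*(F+50*U),110),-27,6),((*(F+50*U),19),-27,6),((*(F+50*U),170),-27,6)]:
        R=tilt(u,f)@(H if flip else np.eye(3)); j=solver.solve_ik(tp(np.array(g)+d*R[:,2],R),R); js.append(j)
    n=sum(j is None for j in js)
    if n==0: J=np.array(js); print(u,flip,'maxstep',np.abs(np.diff(J,axis=0)).max(0),'j0',J[0])
E
```

```text
foot (array([ 346.3, -319.3,   99.7]), np.float64(1.2190970398952743)) (array([ 347. , -319.5,   96.5]), np.float64(0.07817057386189126))
final [array([-0.9,  0.8,  2.2,  2.7,  1. , -1.5]), array([-0.9,  0.8,  2.2,  2.7,  1. ,  1.6])]
-180 1 maxstep [0.5 0.4 0.5 1.3 0.7 1.7] j0 [-1.3  0.6  2.4  1.7  1.  -1.3]
-160 1 maxstep [0.6 0.3 0.3 1.2 0.4 1.6] j0 [-1.3  0.6  2.2  1.3  1.1 -1.2]
-140 1 maxstep [0.7 0.3 0.1 1.2 0.4 1.6] j0 [-1.3  0.7  2.   1.   1.3 -1.1]
-120 1 maxstep [0.6 0.3 0.2 1.3 0.4 1.6] j0 [-1.2  0.7  1.8  0.7  1.5 -1.1]
-20 0 maxstep [0.3 0.3 0.7 1.9 1.  2. ] j0 [-0.6  0.8  1.5 -0.2  1.8  1.4]
0 0 maxstep [0.5 0.3 0.5 1.5 0.7 1.8] j0 [-0.5  0.8  1.6 -0.4  1.7  1.2]
20 0 maxstep [0.6 0.3 0.3 1.3 0.4 1.6] j0 [-0.4  0.8  1.7 -0.6  1.6  1.1]
40 0 maxstep [0.7 0.3 0.1 1.2 0.4 1.6] j0 [-0.3  0.7  1.9 -0.8  1.4  1.1]
60 0 maxstep [0.7 0.3 0.1 1.2 0.4 1.6] j0 [-0.2  0.6  2.  -1.1  1.2  1.1]
160 1 maxstep [0.3 0.5 0.6 1.6 1.  1.8] j0 [-1.2  0.6  2.5  2.3  1.  -1.5]
```

```bash
cat >> h.py <<'E'
H=np.diag([-1.,-1,1])
RR=lambda f:tilt(-140,f)@H
def gp(g,R,d): return np.asarray(g,float)+d*R[:,2]   # tip point for gripping g, d behind the tip
E
python3 - <<'E'
from meas import *
F=[346.5,-319.4]
R=RR(-60); g=gp([*F,78],R,9)
go(g-90*R[:,2],R); lin(g,v=130,threshold=12); print(env.current_force())
env.gripper_close(60); gap=env.current_finger_gap(); print('gap',gap,env.current_grasp_force(),env.current_force())
assert gap>15
lin(gp([*F,140],R,9),v=120)
L=[385,-287]
for f in(-15,30): R=RR(f); go(gp([*L,140],R,9),R)
lin(gp([*L,45],R,9),v=120); z0=env.current_position()[2]
t=lin(gp([*L,16],R,9),v=35,threshold=5); print('touch',t,45-(z0-env.current_position()[2]),env.current_force(),env.current_finger_gap(),env.current_time_s())
E
```

```text
[-1.3 -0.2  0.6]
gap 19.76957130698007 58.83441388607025 [-1.  -0.6  1.2]
touch True 20.250874994361695 [0.2 0.5 5.7] 19.84477680719648 33.0417
```

Contact came with the axis at about 20 mm, against 19 expected for a lying stick. Now I let go, back off and measure the lying stick.

```bash
python3 - <<'E'
from meas import *
R=env.current_tcp_rot(); p=env.current_position()
env.release(); env.movel(p-80*R[:,2],v=150)
L=np.array([385,-287.]);U=np.array([np.cos(np.radians(-140)),np.sin(np.radians(-140))]); m=L+25*U
Q=down(62)
S=[]
for dx in(0,-45):
    P=[m[0]-33+dx*.88,m[1]-62-dx*.47,250]; env.goto(P,Q); env.sleep(.1); s=shot('wrist','wa%d.png'%-dx); np.save('wa%d.npy'%-dx,s); S.append(s)
    px=proj(s,(*m,19)); x,y=px.astype(int); print('expect',px)
    for nm,lo,hi in(('ye',(23,110,100),(36,255,255)),('wh',(0,0,150),(180,50,255))):
        for c in blobs(s,lo,hi,(max(x-90,0),max(y-90,0),x+90,y+90),100)[:2]: print(nm,cen(c),cv2.contourArea(c),np.array(cv2.minAreaRect(c)[1]),'w',onz(s,cen(c),22))
print(env.current_time_s(), 'expect ye',L+10*U,'cap',L+55*U)
E
```

```text
expect [322.4 124.1]
ye [329.6 108.6] 1274.5 [21.4 65. ] w [ 378.8 -293.5   22. ]
wh [311. 154.] 666.0 [22.7 32.3] w [ 342.5 -323.2   22. ]
expect [366.2 123.5]
ye [374.1 107.9] 1290.0 [21.7 65.3] w [ 378.9 -293.4   22. ]
wh [354.4 153. ] 667.5 [22.6 32.4] w [ 342.6 -322.9   22. ]
wh [452.4 200.4] 100.5 [ 5.3 26.6] w [ 410.3 -412.4   22. ]
36.1417 expect ye [ 377.3 -293.4] cap [ 342.9 -322.4]
```

The stick lies just as planned (yellow centre (379,−293), cap centre (342,−323), same from both places). Next I take it from the cap end.

```bash
python3 - <<'E'
from meas import *
G=[346.4,-319.8]
R=RR(-27); g=gp([*G,19],R,6)
go(g-80*R[:,2],R); t=lin(g,v=100,threshold=8); print('touch',t,env.current_position()-tp(g,R),env.current_force())
env.gripper_close(60); gap=env.current_finger_gap(); print('gap',gap,env.current_grasp_force(),env.current_force())
assert gap>15
lin(gp([*G,60],R,6),v=60); lin(gp([*G,180],R,6),v=150); print('gap',env.current_finger_gap(),env.current_time_s())
q=np.array(env.current_joint_positions()); print(q)
for u in range(-150,0,15):
    r=[]
    for z in(190,85):
        Q=tilt(u,63)@H; r.append(solver.solve_ik(tp(gp([454,-434,z],Q,6),Q),Q))
    if all(x is not None for x in r): print(u,np.abs(r[0]-q).max(),r[0],np.abs(np.array(r[1])-r[0]).max())
E
```

```text
touch False [ 0.1 -0.3  0.3] [0.2 0.4 0.4]
gap 20.313508350008167 58.49341928958893 [-2.2 -0.6  4.7]
gap 19.9975238602034 40.3083
[-1.1  0.3  2.   0.6  1.  -0.6]
-150 1.4430250609833597 [-0.4  0.8  1.4 -0.8  1.7  0.9] 0.1468853144264317
-135 1.5457827296364905 [-0.4  0.8  1.6 -1.   1.5  0.8] 0.1587955054582637
-120 1.715754456320542 [-0.4  0.7  1.7 -1.1  1.3  0.8] 0.17463642265007806
-75 3.659625711195627 [-0.5  0.5  2.2  4.2  0.8  1.1] 0.2494031451344867
-60 3.1494779371464556 [-0.6  0.5  2.3  3.7  0.8  1.3] 0.27534098395076256
-45 2.570893322157688 [-0.8  0.5  2.3  3.1  0.7  1.6] 0.28753694888396675
-30 2.356644909820472 [-1.   0.5  2.3  2.6  0.8  1.8] 0.27874180833189754
-15 2.5589822099124384 [-1.1  0.5  2.2  2.1  0.8  2. ] 0.25432721056534735
```

```bash
python3 - <<'E'
from meas import *
G=[346.4,-319.8]; R=RR(-27); lin(gp([*G,260],R,6),v=200)
Q=tilt(-30.5,63)@H
T=[452,-433]
go(gp([400,-390,250],Q,6),Q)
print(env.current_joint_positions(),env.current_finger_gap(),env.current_force(),env.current_time_s())
s=shot('wrist','wb.png'); np.save('wb.npy',s); c=shot('scene','sb.png'); np.save('sb.npy',c)
for P in((400,-390,179),(400,-390,270)): print('expect px foot/cap in scene',proj(c,P),'wrist',proj(s,P))
for b in blobs(c,(20,90,90),(36,255,255),(230,150,430,400),20)[:5]: print('ye',cen(b),cv2.boundingRect(b),np.array(cv2.minAreaRect(b)[1]))
for n,p in(('near+y',(431,-375,40)),('c',(484,-452,40))): print(n,proj(s,p))
E
```

```text
[-1.   0.3  2.4  2.5  0.7  1.9] 20.33644889583494 [-0.4  0.8 -0.6] 42.875
expect px foot/cap in scene [337.4 309.4] wrist [324.6 139.4]
expect px foot/cap in scene [338.4 280.1] wrist [324.5 373.5]
ye [305.4 331.2] (269, 284, 76, 93) [74.5 84.5]
ye [339.5 305. ] (333, 288, 17, 31) [30. 16.]
ye [406.4 356.4] (401, 348, 12, 17) [ 9.7 16.2]
ye [283.  370.8] (276, 368, 19, 7) [ 6. 18.]
ye [423.3 374.2] (420, 365, 7, 17) [16.  6.]
near+y [376.9 -78.2]
c [309.1  27.5]
```

```bash
python3 - <<'E'
from meas import *
Q=tilt(-30.5,63)@H; T=[452,-433]
c=np.load('sb.npy',allow_pickle=True).item()
print('target px',proj(c,(*T,11)),'glue_in_bin foot est',proj(c,(526,-475,11)),'bin corners',[proj(c,p).round() for p in((431,-375,40),(387,-448,40),(529,-529,40),(573,-460,40))])
lin(gp([*T,190],Q,6),v=150); lin(gp([*T,110],Q,6),v=120)
z0=env.current_position()[2]; t=lin(gp([*T,72],Q,6),v=30,threshold=4)
print('touch',t,'grip z',110-(z0-env.current_position()[2]),env.current_force(),env.current_torque(),env.current_finger_gap(),env.current_time_s())
s=shot('scene','sc.png'); np.save('sc.npy',s)
for b in blobs(s,(20,90,90),(36,255,255),(345,310,430,385),20)[:4]: print('ye',cen(b),cv2.boundingRect(b),cv2.minAreaRect(b))
E
```

```text
target px [365.3 361.3] glue_in_bin foot est [403.5 363. ] bin corners [array([345., 338.]), array([343., 371.]), array([419., 374.]), array([419., 343.])]
touch True grip z 82.18656855221344 [-0.  -0.   2.7] [-0.  -0.1  0. ] 20.67525394713775 45.4167
ye [406.4 356.4] (401, 348, 12, 17) ((406.4599914550781, 356.2200012207031), (9.74925708770752, 16.189132690429688), 10.30484676361084)
ye [365.9 358.4] (361, 350, 11, 16) ((365.79876708984375, 357.31097412109375), (8.944953918457031, 15.681278228759766), 6.340191841125488)
```

Contact came at grip height 82 mm, which is 11 + 71, so the foot is on the bin floor. I let go and back off.

```bash
python3 - <<'E'
from meas import *
env.sleep(.2); env.release(); R=env.current_tcp_rot(); p=env.current_position()
env.movel(p-110*R[:,2],v=120); p=env.current_position(); env.movel(p+[-20,0,120],v=200)
env.sleep(.3); s=shot('scene','sd.png'); np.save('sd.npy',s)
roi=(345,310,430,385)
for nm,lo,hi in(('ye',(20,90,90),(36,255,255)),('wh',(0,0,190),(180,40,255))):
    for b in blobs(s,lo,hi,roi,20)[:4]: print(nm,cen(b),cv2.boundingRect(b),cv2.minAreaRect(b)[2])
print('expected cap top px',proj(s,(452,-433,101)),'foot',proj(s,(452,-433,11)))
print('blue bin',[(cen(b),cv2.boundingRect(b)) for b in blobs(s,(0,0,120),(180,60,255),(350,268,425,300))[:3]])
print('green bin',[(cen(b),cv2.boundingRect(b)) for b in blobs(s,(0,0,110),(180,60,255),(345,302,425,335))[:3]])
print(env.current_time_s(),env.current_position(),env.current_force())
E
```

```text
ye [406.4 356.4] (401, 348, 12, 17) 10.30484676361084
ye [365.6 357.3] (361, 349, 11, 17) 6.340191841125488
ye [423.3 374.1] (420, 363, 7, 19) 0.0
ye [422. 344.] (420, 336, 6, 18) 90.0
wh [385.7 363.3] (357, 351, 57, 24) 3.3664605617523193
wh [355.4 352.1] (345, 334, 29, 38) 90.0
wh [370.6 322.8] (357, 320, 28, 7) 3.1798300743103027
wh [393.1 314.8] (379, 312, 29, 7) 2.726310968399048
expected cap top px [367.8 338. ] foot [365.3 361.3]
blue bin [(array([387.6, 281.3]), (362, 278, 50, 7)), (array([393.9, 294.2]), (375, 291, 38, 7))]
green bin [(array([393.2, 315.3]), (379, 312, 29, 8)), (array([370.7, 323.3]), (357, 320, 28, 8))]
48.4917 [ 379.3 -401.9  232.9] [-0.7 -0.8 -0.5]
```

```bash
python3 -c "
from h import *
print(workorder.sign_off())"
```

```text
the job is handed in; nothing more can be done
None
```

I handed the job in at about 48.5 s: the marker is in the blue bin, the blue-capped tube in the green bin, and the glue stick stands cap up in the grey bin beside the other one. The first marker grip closed empty because the real fingertips sit about 35 mm behind the reported TCP, which I then allowed for; the final check was from image measurements, not a viewed picture.

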